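# Containers in order of height on the drip rail

### The arm

A 7-joint arm with a two-finger parallel gripper is mounted at the origin on a cart in front of the work surface, level with it; the furniture and walls round the work are solid. World frame = base frame: x ahead of the robot, y to its left, z up, the work surface at z = 0. Lengths are in m, angles in rad, forces in N, time in s.
With the tool pointing down it reaches from about 0.4 to 0.85 m from the base axis. Payload 10.4 kg.
Tool frame: the origin (TCP) lies between the finger pads; the fingertips stand 17 mm ahead of it and the grasp point (between the pads) lies 2 mm behind it; z points along the fingers, y is the line along which they close (so a half turn about z gives the same grasp; the last joint's range is limited). The gripper opens to 85 mm and grips with 20 to 120 N. Pads are 22 mm wide; open, the fingers measure 114 mm over their backs; the gripper's body (76 mm by 85 mm) begins 54 mm behind the grasp point. The pads swing forward as they close: fully open they stand 13 mm farther back than shut.
Start: joints at [-0.023, 0.332, -0.065, 1.46, 0.022, 1.35, -0.088], TCP at [0.625, 0, 0.248] pointing down, gripper open.
Joint ranges: [-2.6, 2.6], [-0.5, 2.12], [-1.47, 1.34], [0.16, 2.42], [-1.27, 4.41], [0.06, 2.06], [-2.6, 2.6]. Speed limits (rad/s): [2.22, 2.22, 2.79, 2.79, 3.14, 3.14, 3.14].

### API

Orientations are given as a unit quaternion [x, y, z, w].
In Python, from workcell import readout, imaging, manip gives the robot as it stands. The module is installed in compiled form; this text tells all that it offers.
- The arm moves only by the shell command python3 -m crank 'ROWS' [OPENING] [FORCE]. ROWS is JSON, a list of rows, each a list of 4 numbers: the shift along the tool's x, y, z as a fraction of full scale, then the turn about the tool's z as a fraction of full scale. In form: [[x, y, z, yaw], ...]. A call has 1 to 5 rows; each row is the pose to reach, as a shift and turn from the pose commanded when the call began, along the tool's axes at that moment; what a row does not reach only later rows make up. Full scale, the value 1, is 400 mm for a shift and 60 degrees for a turn. A row lasts 1/12 s, in which the tool goes at most 41.7 mm and 7.16 degrees, less where a joint would pass 70% of its speed; a pose out of reach is approached as far as the arm can. A call with a number of a shift or a turn outside -1 to 1 is refused whole. A call with a gripper value outside its range is refused whole. OPENING is the gripper command: -1 is shut, 1 is fully open, values between are in proportion, set as the call begins (- or left out, the last holds). The fingers move at their own pace and stop on an object; FORCE is the grip in N (left out, the last holds). Time passes only in rows, so rows that repeat a pose let the fingers close. It gives the time, the measured TCP pose, the force, the opening and the grip force at its end, in the units of the state.
- readout.get_obs(): the state, without advancing time (a new reading comes with each control period).
- imaging.camera(name): name is "scene" or "side" or "wrist"; returns a dict with "color" (420x560x3 uint8, red, green, blue), "fx", "fy", "cx", "cy" (pixels), "rvec" (rotation vector, rad) and "tvec" (3), from world to camera coordinates, as OpenCV has them. Camera axes: x right, y down, z forward; pixel columns grow to the right and rows downward; lengths in m; the calibration is good to about 2 mm. A picture is of the moment at which its call begins. There is no depth.
- manip.hand_in(): hands the job in; it is judged then, once.
The state is a dict: "clock": time; "joint_pos": joint angles; "joint_velocities": joint speeds; "tau": joint torques, N m; "position": TCP position; "ee_rot": TCP orientation; "ft_force": force on the tool from outside, world axes, zero at the start; "torque": the same for the moment, N m; "grip_width": opening from 0.0 (shut) to 1.0 (fully open); "grasp_force": force on a finger pad.
Only numpy, scipy, OpenCV 4.12 (cv2) and the standard library are available. Lean on these libraries where they do the work, as an engineer would, in place of code of your own. Each camera call takes 0.05 s, during which the arm holds its last target. There are 200 camera calls.

### The job

Tidy the four containers that stand along the front of the table onto the pale aluminium rail behind them in order of height, one standing upright in the middle of each black rubber stand: the tallest on the stand beside the red end block, then ever shorter, the shortest beside the white end block. Do not tip any of them over, and let go of them all.

Things in the scene. Friction and masses are not known exactly. Their poses are not given: they have to be found in the camera images.
- spray_can_mid (a point): Aerosol can, white and blue print, with a small spray nozzle on top; 64 to 67 mm in diameter. Loose, stands upright on the table; round, so it may be gripped in any direction. 189 mm tall. This point is on its axis, half-way up (94.5 mm above its foot); z is its axis. The wall is straight up to 147 mm, then slopes in to the nozzle; grip it about 142 mm above its foot, so that the gripper clears the nozzle. About 0.26 kg.
- bottle_medium_mid (a point): Mustard-yellow bottle with a white cap; body 54 mm in diameter (solid to 112 mm up), cap 33 mm. Loose, stands upright on the table; round, so it may be gripped in any direction. 130 mm tall. This point is on its axis, half-way up (65 mm above its foot); z is its axis. Grip the body about 88 mm above its foot. About 0.16 kg.
- bottle_purple_mid (a point): Purple bottle with a purple cap; body 38 mm in diameter (solid to 86 mm up), cap 26 mm. Loose, stands upright on the table; round, so it may be gripped in any direction. 100 mm tall. This point is on its axis, half-way up (50 mm above its foot); z is its axis. Grip the body about 68 mm above its foot. About 0.06 kg.
- jar_clear_mid (a point): Squat white jar with a black lid; lid 67 mm in diameter and 12 mm tall, body below it 60 mm. Loose, stands upright on the table; round, so it may be gripped in any direction. 80 mm tall. This point is on its axis, half-way up (40 mm above its foot); z is its axis. Grip it across the lid with the pads centred about 68 mm above its foot. About 0.12 kg.
- stand_a: First stand of the straight row. Black round rubber stand fixed on the aluminium rail, flat disc 92 mm in diameter and 3 mm thick; the origin is the centre of its underside, 6 mm above the table, so containers stand on its flat top 9 mm above the table. The four stands a, b, c, d follow one another along the rail 105 mm apart. The rail (490 x 100 x 6 mm) is fixed, but its place and direction on the table differ each time.
- stand_b: Second stand of the row, between a and c. Black round rubber stand fixed on the aluminium rail, flat disc 92 mm in diameter and 3 mm thick; the origin is the centre of its underside, 6 mm above the table, so containers stand on its flat top 9 mm above the table.
- stand_c: Third stand of the row, between b and d. Black round rubber stand fixed on the aluminium rail, flat disc 92 mm in diameter and 3 mm thick; the origin is the centre of its underside, 6 mm above the table, so containers stand on its flat top 9 mm above the table.
- stand_d: Last stand of the row, next to c. Black round rubber stand fixed on the aluminium rail, flat disc 92 mm in diameter and 3 mm thick; the origin is the centre of its underside, 6 mm above the table, so containers stand on its flat top 9 mm above the table.
- red_block: Red plastic end block fixed across one end of the rail, 60 x 22 x 24 mm (its top is 30 mm above the table); the origin is the centre of its underside. It is 65 mm from the centre of the nearest stand, which is either stand_a or stand_d, different from start to start; a like white block is at the other end.
Mind the look-alikes: they are no part of the job. What is shaped like the part that bears spray_can_mid but turquoise is not meant.

How it is judged:
At the end, for the whole second after the job is handed in: Counted from the stand beside the red block the containers are, tallest first: aerosol can, yellow bottle, purple bottle, white jar. Each stands upright (within 0.08 rad) on top of its stand, its axis within 13 mm of the stand's centre, at rest (((horizontal distance between red_block and stand_a below 0.1 m and horizontal distance between spray_can_mid and stand_a below 0.013 m and horizontal distance between bottle_medium_mid and stand_b below 0.013 m and horizontal distance between bottle_purple_mid and stand_c below 0.013 m and horizontal distance between jar_clear_mid and stand_d below 0.013 m) or (horizontal distance between red_block and stand_d below 0.1 m and horizontal distance between spray_can_mid and stand_d below 0.013 m and horizontal distance between bottle_medium_mid and stand_c below 0.013 m and horizontal distance between bottle_purple_mid and stand_b below 0.013 m and horizontal distance between jar_clear_mid and stand_a below 0.013 m)) and angle between each of jar_clear_mid, bottle_purple_mid, bottle_medium_mid, spray_can_mid's own z axis and vertical below 0.08 rad and height (world z) of jar_clear_mid between 0.043 and 0.055 m and linear speed of each of jar_clear, bottle_purple, bottle_medium, spray_can below 0.02 m/s and height (world z) of bottle_purple_mid between 0.053 and 0.065 m and height (world z) of bottle_medium_mid between 0.068 and 0.08 m and height (world z) of spray_can_mid between 0.0975 and 0.1095 m); the robot touches nothing.
It fails at once if the white jar is tipped over (angle between jar_clear_mid's own z axis and vertical above 0.7 rad).
It fails at once if the purple bottle is tipped over (angle between bottle_purple_mid's own z axis and vertical above 0.7 rad).
It fails at once if the yellow bottle is tipped over (angle between bottle_medium_mid's own z axis and vertical above 0.7 rad).
It fails at once if the aerosol can is tipped over (angle between spray_can_mid's own z axis and vertical above 0.7 rad).
It also fails if it takes over 120 s, if anything falls off the work surface, if the arm or the gripper's body presses on something with over 40 N, if the wrist force passes 120 N, or if a joint passes its speed limit or range.

## Working session

There is one attempt and no reset: what is moved stays moved. The work goes in short steps, Python scripts to look and compute and a shell command to move; the robot and the scene stay as the last step left them, time stands still between calls to the robot, and variables do not carry over. Pictures are saved under pics/ and viewed, at most 17 in all, crops included, and the job is handed in when it is done.

```bash
mkdir -p pics; python3 - <<'E'
from workcell import readout, imaging
import cv2, numpy as np
o=readout.get_obs(); print({k:np.round(v,3).tolist() for k,v in o.items()})
for n in ("scene","side"):
    c=imaging.camera(n); cv2.imwrite(f"pics/{n}0.png",c["color"][:,:,::-1]); print(n,c["fx"],c["cx"],c["cy"],c["rvec"],c["tvec"])
E
```

```text
{'clock': 0.0, 'joint_pos': [-0.023, 0.333, -0.065, 1.461, 0.022, 1.35, -0.089], 'joint_velocities': [0.0, -0.0, 0.001, 0.001, -0.001, 0.0, -0.002], 'tau': [0.0, -62.545, 0.05, -39.161, 0.016, 0.01, -0.0], 'position': [0.625, 0.0, 0.247], 'ee_rot': [0.707, 0.707, -0.001, -0.0], 'ft_force': [-0.199, -0.448, 0.122], 'torque': [0.025, 0.003, 0.001], 'grasp_force': 0.0, 'grip_width': 1.004}
scene 499.5790632809077 274.9158346351602 211.75733339969844 [ 2.17118577 -0.91507447  0.37874337] [-0.26448592  0.32720422  0.98903063]
side 439.8147198406683 275.52009102288224 213.35318439432842 [ 2.04876202 -0.17702562  0.07701619] [-0.43937463  0.15882877  0.77945806]
```

View pics/scene0.png

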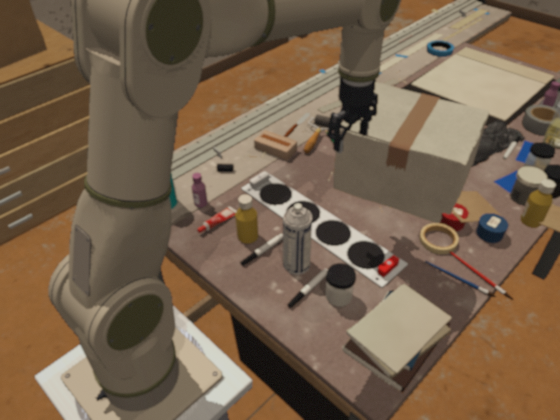

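View pics/side0.png

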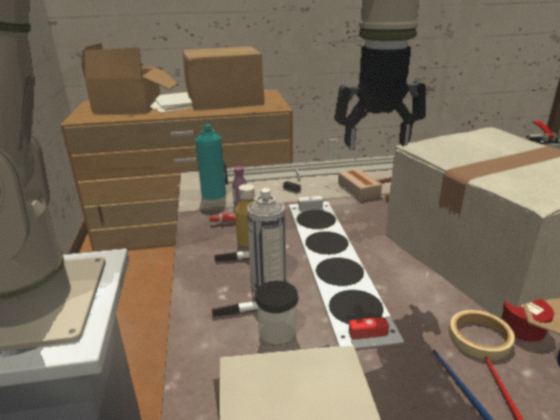

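Scene view: the rail has stands at about (276,194), (305,211), (333,232) and (366,254), with the red block at (389,266) and white block at (260,181). The container tops are purple (197,177), yellow (245,201), can (297,208) and jar lid (341,272). Side view agrees; the turquoise can is the decoy, and a big box stands behind the rail.

```bash
cat > h.py <<'E'
from workcell import readout, imaging
import cv2, numpy as np
def ray(c,uv,z):
    R=cv2.Rodrigues(np.array(c["rvec"],float))[0]; t=np.array(c["tvec"],float).ravel()
    C=-R.T@t; d=R.T@np.array([(uv[0]-c["cx"])/c["fx"],(uv[1]-c["cy"])/c["fy"],1.])
    return (C+d*(z-C[2])/d[2])[:2]
def blobs(mask,amin):
    n,l,s,ce=cv2.connectedComponentsWithStats(mask.astype(np.uint8))
    return [(s[i],ce[i],l==i) for i in range(1,n) if s[i][4]>=amin]
E
python3 - <<'E'
from h import *
P={"scene":dict(purple=(197,176),yellow=(245,199),can=(298,206),jar=(341,271),boxc1=(352,90),boxc2=(486,128),boxc3=(335,145)),
 "side":dict(purple=(239,168),yellow=(248,187),can=(265,190),jar=(277,293),boxc1=(395,148))}
H=dict(purple=.1,yellow=.13,can=.189,jar=.08,boxc1=.15,boxc2=.15,boxc3=.15)
for n in P:
    c=imaging.camera(n); g=c["color"]; hs=cv2.cvtColor(g,cv2.COLOR_RGB2HSV)
    for k,uv in P[n].items(): print(n,k,ray(c,uv,H[k]).round(3))
    dark=hs[:,:,2]<60
    for s,ce,_ in blobs(dark,150):
        if 260<ce[0]<390 and 180<ce[1]<330: print(n,"dark",s,ce.round(1),ray(c,ce,.009).round(3))
    red=((hs[:,:,0]<6)|(hs[:,:,0]>174))&(hs[:,:,1]>170)&(hs[:,:,2]>120)
    for s,ce,_ in blobs(red,40): print(n,"red",s,ce.round(1),ray(c,ce,.024).round(3))
E
```

```text
scene purple [0.405 0.309]
scene yellow [0.408 0.128]
scene can [ 0.429 -0.021]
scene jar [ 0.429 -0.15 ]
scene boxc1 [0.95  0.239]
scene boxc2 [ 1.037 -0.147]
scene boxc3 [0.699 0.096]
scene dark [261 184  29  20 458] [274.9 193.6] [0.568 0.189]
scene dark [317 222  32  22 579] [332.8 232.5] [ 0.563 -0.021]
scene dark [349 242  35  26 692] [365.8 254.7] [ 0.561 -0.126]
scene dark [325 264  30  25 566] [340.5 276.1] [ 0.467 -0.125]
scene red [455 204  13  14  63] [462.5 210.3] [ 0.845 -0.219]
scene red [208 214  24  11  59] [218.6 219. ] [0.386 0.212]
scene red [443 214  15   6  48] [450.3 216.5] [ 0.803 -0.209]
scene red [452 253  42  33  93] [474.5 270.4] [ 0.682 -0.342]
scene red [379 256  19  17 143] [387.8 264.7] [ 0.559 -0.189]
side purple [0.408 0.31 ]
side yellow [0.412 0.128]
side can [ 0.428 -0.02 ]
side jar [ 0.424 -0.155]
side boxc1 [0.764 0.231]
side dark [255 277  42  36 977] [275.1 296.5] [ 0.433 -0.075]
side dark [347 305  33  15 178] [360.5 312.7] [ 0.564 -0.142]
side red [534 121  19  15  80] [543.9 127.5] [1.5   0.653]
side red [534 300  19  22 231] [543.9 311.7] [ 0.842 -0.21 ]
side red [505 302  21  17 145] [515.9 310.4] [ 0.801 -0.199]
side red [350 318  38  13 287] [367.6 324.2] [ 0.559 -0.186]
side red [486 358  37  62 241] [505.  392.6] [ 0.688 -0.339]
```

```bash
python3 -m crank '[[0,0,-0.08,0],[-0.2,-0.2,-0.08,0],[-0.3,-0.4,-0.08,0],[-0.38,-0.495,-0.08,0],[-0.38,-0.495,-0.08,0]]' 1 40; python3 -m crank '[[0,0,0,0],[0,0,0,0],[0,0,0,0],[0,0,0,0]]'
python3 - <<'E'
from h import *
o=readout.get_obs(); print(o["position"],o["ee_rot"])
c=imaging.camera("wrist"); cv2.imwrite("pics/w1.png",c["color"][:,:,::-1]); print(c["fx"],c["rvec"],c["tvec"])
R=cv2.Rodrigues(np.array(c["rvec"],float))[0]; print(-R.T@np.array(c["tvec"]).ravel())
E
```

```text
clock: 0.62
position: [0.4925, -0.1035, 0.28]
ee_rot: [0.707, 0.707, -0.0, -0.0]
ft_force: [1.2, -0.3, 0.3]
grip_width: 1.0
grasp_force: 0.0
clock: 0.95
position: [0.4949, -0.1016, 0.2802]
ee_rot: [0.707, 0.708, 0.0, -0.0]
ft_force: [1.0, -0.2, -0.3]
grip_width: 0.999
grasp_force: 0.0
[ 0.49488669 -0.1015583   0.28022723] [ 7.06531826e-01  7.07681248e-01  1.55706366e-04 -7.79613044e-05]
348.55247847913245 [-2.83547911e+00 -1.14530071e-03  1.02297666e-03] [-0.49464496 -0.14668236  0.38058906]
[ 0.49499827 -0.02483442  0.40669073]
```

View pics/w1.png

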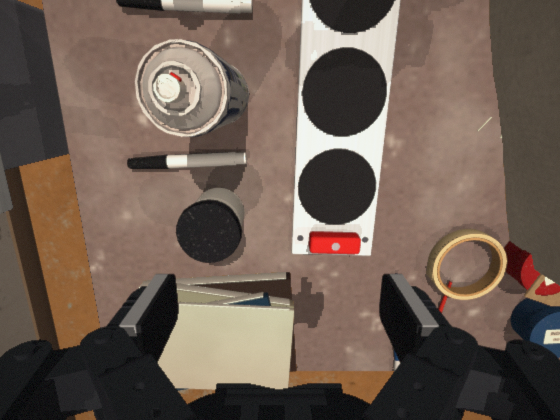

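Wrist view: jar lid at (210,230), can top at (180,90), stands at (338,186) and (343,91), red block at (335,243).

```bash
cat >> h.py <<'E'
def darks(c,amin=1500):
    hs=cv2.cvtColor(c["color"],cv2.COLOR_RGB2HSV)
    m=cv2.morphologyEx((hs[:,:,2]<55).astype(np.uint8),cv2.MORPH_OPEN,np.ones((5,5)))
    for s,ce,_ in blobs(m,amin):
        if 0.75<s[2]/s[3]<1.35: print("dark",s,"px",ce.round(1),"z.009",ray(c,ce,.009).round(4),"z.077",ray(c,ce,.077).round(4))
E
python3 - <<'E'
from h import *
c=imaging.camera("wrist"); darks(c)
print("can rim",ray(c,(180,88),.155),"nozzle",ray(c,(168,92),.189),"red",ray(c,(335,242),.03))
print("lid L/R/T/B",[ray(c,p,.08).round(4) for p in ((177,230),(243,230),(210,198),(210,262))])
print("can L/R/T/B",[ray(c,p,.147).round(4) for p in ((136,90),(228,90),(180,39),(180,138))])
E
```

```text
dark [ 303   49   83   87 5656] px [344.1  91.6] z.009 [ 0.5655 -0.0156] z.077 [ 0.5534 -0.0172]
dark [ 299  150   76   74 4412] px [336.5 186.3] z.009 [ 0.5627 -0.1206] z.077 [ 0.5511 -0.1042]
dark [ 177  201   65   61 3099] px [208.9 231.1] z.009 [ 0.4099 -0.1768] z.077 [ 0.4245 -0.1508]
can rim [ 0.4276734  -0.01678642] nozzle [ 0.42949619 -0.0201058 ] red [ 0.56069604 -0.18214962]
lid L/R/T/B [array([ 0.3933, -0.1485]), array([ 0.4593, -0.1484]), array([ 0.4282, -0.1153]), array([ 0.4243, -0.1837])]
can L/R/T/B [array([ 0.3944, -0.0179]), array([ 0.4592, -0.0178]), array([0.4282, 0.0147]), array([ 0.4226, -0.0511])]
```

```bash
python3 -m crank '[[-0.06,-0.086,0,0],[-0.121,-0.172,0,0],[-0.121,-0.172,0,0],[-0.121,-0.172,0.1,0],[-0.121,-0.172,0.2,0]]' 1 40; python3 -m crank '[[0,0,0,0],[0,0,0,0]]'
python3 - <<'E'
from h import *
print(readout.get_obs()["position"])
c=imaging.camera("wrist"); darks(c)
cv2.imwrite("pics/w2.png",c["color"][:,:,::-1])
E
```

```text
clock: 1.47
position: [0.4271, -0.1513, 0.2012]
ee_rot: [0.707, 0.707, 0.002, 0.002]
ft_force: [1.1, 0.4, -0.9]
grip_width: 1.001
grasp_force: 0.0
clock: 1.63
position: [0.4248, -0.1504, 0.1996]
ee_rot: [0.707, 0.707, -0.001, -0.002]
ft_force: [0.6, -1.0, 1.2]
grip_width: 1.002
grasp_force: 0.0
[ 0.42479699 -0.1503527   0.19961147]
dark [ 396    0  113   87 8137] px [450.1  38.2] z.009 [ 0.5653 -0.0247] z.077 [ 0.5353 -0.0352]
dark [ 382  106  100   98 7712] px [431.6 154.4] z.009 [ 0.5626 -0.1202] z.077 [ 0.5332 -0.1102]
dark [ 235  167   86   85 5615] px [277.8 208.6] z.009 [ 0.4233 -0.1717] z.077 [ 0.4238 -0.1507]
```

View pics/w2.png

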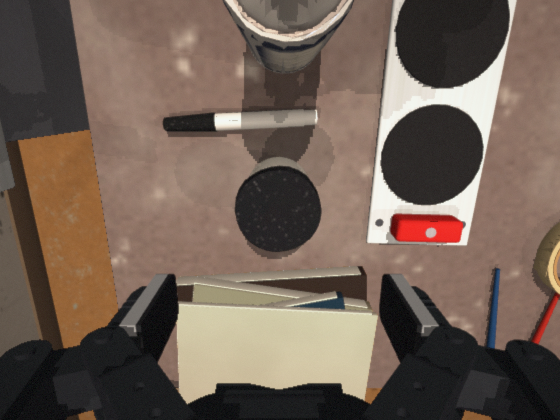

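```bash
python3 -m crank '[[0,0,0.1,0],[0,0,0.2,0],[0,0,0.3,0],[0,0,0.334,0],[0,0,0.334,0]]'; python3 -m crank '[[0,0,0,0],[0,0,0,0],[0,0,0,0],[0,0,0,0],[0,0,0,0]]' -1 40;python3 -m crank '[[0,0,0,0],[0,0,0,0],[0,0,0,0],[0,0,0,0],[0,0,-0.02,0]]'
python3 - <<'E'
from h import *
c=imaging.camera("side"); cv2.imwrite("pics/s1.png",cv2.resize(c["color"][200:420,160:400,::-1],None,fx=2,fy=2))
E
```

```text
clock: 2.1
position: [0.4253, -0.1506, 0.0657]
ee_rot: [0.707, 0.707, -0.001, -0.001]
ft_force: [-0.9, 0.2, 0.3]
grip_width: 1.0
grasp_force: 0.0
clock: 2.52
position: [0.4275, -0.1515, 0.0696]
ee_rot: [0.707, 0.707, 0.001, 0.002]
ft_force: [-3.2, 0.1, 7.8]
grip_width: 0.771
grasp_force: 43.1
clock: 2.93
position: [0.4263, -0.1511, 0.0762]
ee_rot: [0.707, 0.707, 0.001, 0.001]
ft_force: [-0.2, 0.2, -1.9]
grip_width: 0.771
grasp_force: 44.8
```

View pics/s1.png

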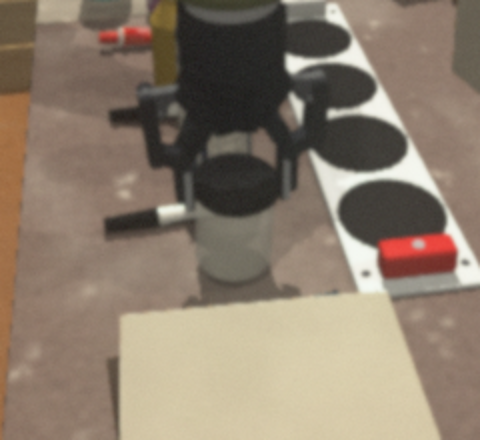

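The jar is gripped across the lid and just off the table; the pads sit on the lid at about (235,185) in the crop.

```bash
python3 -m crank '[[0,0,-0.1,0],[0,0,-0.2,0],[0,0.05,-0.3,0],[0,0.13,-0.315,0],[0,0.21,-0.315,0]]'; python3 -m crank '[[0.05,0.07,0,0],[0.15,0.142,0,0],[0.25,0.142,0,0],[0.35,0.142,0,0],[0.45,0.142,0,0]]'; python3 -m crank '[[0,0,0,0],[0,0,0,0],[0,0,0,0]]'
python3 - <<'E'
from h import *
c=imaging.camera("wrist"); darks(c); cv2.imwrite("pics/w3.png",c["color"][:,:,::-1])
c=imaging.camera("scene"); darks(c,400)
E
```

```text
clock: 3.4
position: [0.5126, -0.1516, 0.2068]
ee_rot: [0.707, 0.707, 0.003, 0.004]
ft_force: [1.0, 0.4, -1.1]
grip_width: 0.773
grasp_force: 46.2
clock: 3.82
position: [0.5666, 0.0296, 0.2021]
ee_rot: [0.707, 0.707, 0.001, 0.0]
ft_force: [1.3, -0.4, -1.5]
grip_width: 0.771
grasp_force: 46.1
clock: 4.07
position: [0.5665, 0.0273, 0.2019]
ee_rot: [0.707, 0.707, 0.0, 0.001]
ft_force: [-0.8, -0.4, -1.6]
grip_width: 0.765
grasp_force: 46.1
dark [ 231   65  100  105 8239] px [280.5 117.1] z.009 [0.5685 0.0898] z.077 [0.5681 0.0929]
dark [ 113    0   59   64 3181] px [141.4  28.9] z.009 [0.9427 1.3773] z.077 [0.8597 1.2325]
dark [318 222  31  23 578] px [333.1 232.7] z.009 [ 0.5632 -0.0221] z.077 [ 0.5088 -0.0615]
dark [348 242  35  26 734] px [365.3 254.4] z.009 [ 0.5605 -0.125 ] z.077 [ 0.5063 -0.1567]
dark [ 111  294   52   55 1837] px [136.5 320.8] z.009 [0.0664 0.1123] z.077 [0.0494 0.0627]
dark [ 233  320  124  100 3724] px [284.6 378.4] z.009 [ 0.1922 -0.2086] z.077 [ 0.1657 -0.234 ]
```

View pics/w3.png

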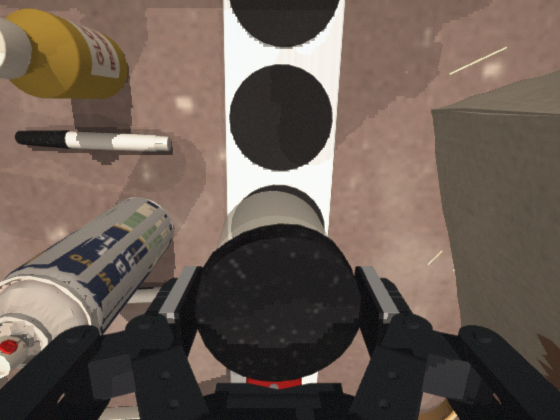

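Stand c is at (280,117) and the jar is held centrally; the box is well clear to the right.

```bash
python3 -m crank '[[0.1,0.009,0,0],[0.2,0.009,0,0],[0.3,0.009,0,0],[0.38,0.009,0,0],[0.412,0.009,0,0]]'; python3 -m crank '[[0,0,0.06,0],[0,0,0.14,0],[0,0,0.22,0],[0,0,0.27,0],[0,0,0.29,0]]'; python3 -m crank '[[0,0,0.01,0],[0,0,0.015,0],[0,0,0.018,0],[0,0,0.018,0],[0,0,0.018,0]]'
python3 - <<'E'
from h import *
o=readout.get_obs();print(o["position"],o["ft_force"])
c=imaging.camera("side"); cv2.imwrite("pics/s2.png",cv2.resize(c["color"][150:350,160:400,::-1],None,fx=2,fy=2))
for s,ce,_ in blobs(cv2.cvtColor(c["color"],cv2.COLOR_RGB2HSV)[:,:,2]<75,250): print(s,ray(c,ce,.009))
E
```

```text
clock: 4.58
position: [0.5691, 0.1971, 0.201]
ee_rot: [0.706, 0.708, 0.001, -0.001]
ft_force: [-0.1, 0.1, -1.2]
grip_width: 0.766
grasp_force: 46.1
clock: 5.0
position: [0.5686, 0.1899, 0.0814]
ee_rot: [0.708, 0.706, -0.002, -0.001]
ft_force: [0.4, 0.1, -2.4]
grip_width: 0.77
grasp_force: 46.1
clock: 5.42
position: [0.5707, 0.1926, 0.079]
ee_rot: [0.707, 0.707, 0.001, 0.001]
ft_force: [0.4, -0.5, 0.4]
grip_width: 0.767
grasp_force: 46.2
[0.57072893 0.19263749 0.07896293] [ 0.35962534 -0.51745567  0.35505082]
[243   7  80  55 442] [1.17959789 3.82872372]
[323  15  29  42 942] [1.67419232 3.81900384]
[  0  16  54  31 631] [-1.87266567  5.91540163]
[548  80  12  55 376] [1.71126381 0.85955262]
[299 111  40  11 257] [0.78301925 1.02542818]
[ 284  121   65   76 2658] [0.66186342 0.557491  ]
[  0 159  16  53 580] [-0.2267381   0.54642054]
[306 232  41  22 718] [0.56592827 0.08209723]
[316 258  47  27 991] [ 0.56294236 -0.02257413]
[  0 262  64  38 418] [-0.00490507  0.04053727]
[ 329  290   53   32 1206] [ 0.56004915 -0.12178049]
[502 306  45  36 569] [ 0.79911802 -0.22024959]
[  91  380   49   40 1337] [ 0.19200162 -0.25460324]
[   0  383   75   37 1959] [ 0.07805106 -0.2331955 ]
```

View pics/s2.png

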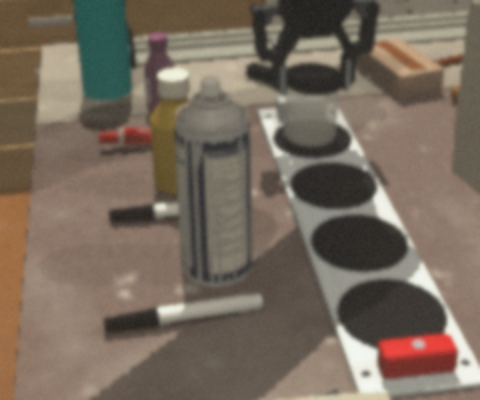

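Side crop: the jar is centred over the far stand, about (312,138). The force shows light contact, so I lower a hair and release.

```bash
python3 -m crank '[[-0.005,0,-0.003,0],[-0.005,0,0,0],[-0.005,0,0.003,0],[-0.005,0,0.004,0],[-0.005,0,0.004,0]]';python3 -m crank '[[0,0,0,0],[0,0,0,0],[0,0,0,0],[0,0,0,0],[0,0,0,0]]' 1; python3 -m crank '[[0,0,-0.05,0],[0,0,-0.15,0],[0,0,-0.25,0],[0,0,-0.35,0],[0,0,-0.4,0]]'; python3 -m crank '[[-0.04,0,0,0],[-0.09,0,0,0],[-0.14,0,0,0],[-0.15,0,0,0],[-0.15,0,0,0]]'
python3 - <<'E'
from h import *
c=imaging.camera("wrist"); darks(c); cv2.imwrite("pics/w4.png",c["color"][:,:,::-1]); print(readout.get_obs()["position"])
hs=cv2.cvtColor(c["color"],cv2.COLOR_RGB2HSV)
for s,ce,_ in blobs((hs[:,:,0]>135)&(hs[:,:,0]<172)&(hs[:,:,1]>70),300): print("purple",s,ce,ray(c,ce,.09))
E
```

```text
clock: 5.88
position: [0.5703, 0.1911, 0.0786]
ee_rot: [0.707, 0.707, 0.001, 0.0]
ft_force: [-8.5, -2.2, 22.4]
grip_width: 0.768
grasp_force: 48.1
clock: 6.3
position: [0.5697, 0.1904, 0.0757]
ee_rot: [0.707, 0.707, -0.0, -0.0]
ft_force: [0.0, 0.4, 0.3]
grip_width: 1.002
grasp_force: 0.0
clock: 6.72
position: [0.571, 0.191, 0.2413]
ee_rot: [0.707, 0.707, 0.003, 0.001]
ft_force: [1.6, 0.4, 0.8]
grip_width: 0.996
grasp_force: 0.0
clock: 7.13
position: [0.57, 0.1287, 0.2359]
ee_rot: [0.708, 0.706, -0.0, 0.0]
ft_force: [-0.5, 0.3, -0.3]
grip_width: 0.998
grasp_force: 0.0
dark [ 233   64   92   99 7056] px [278.6 113.1] z.009 [0.5703 0.1935] z.077 [0.5703 0.1958]
dark [ 236  174   83   80 5213] px [277.  213.9] z.009 [0.5682 0.0899] z.077 [0.5686 0.1122]
dark [ 237  267   77   68 4138] px [275.2 300.6] z.009 [ 0.5656 -0.0157] z.077 [0.5665 0.0269]
[0.56979006 0.13038997 0.23585129]
```

View pics/w4.png

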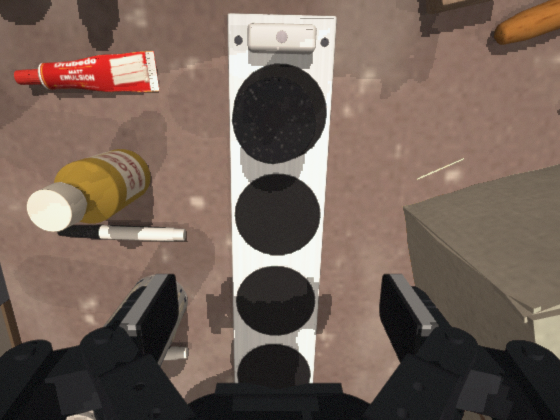

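The jar is on the stand next to the white block, concentric at (279,113). Stands b and c are clear. Purple next.

```bash
python3 -m crank '[[0.05,-0.08,0,0],[0.1,-0.16,0,0],[0.16,-0.24,0,0],[0.22,-0.32,0,0],[0.27,-0.4,0,0]]'; python3 -m crank '[[0,-0.01,0,0],[0,-0.01,0,0],[0,-0.01,0,0]]'
python3 - <<'E'
from h import *
c=imaging.camera("wrist"); cv2.imwrite("pics/w5.png",c["color"][:,:,::-1]); print(readout.get_obs()["position"])
hs=cv2.cvtColor(c["color"],cv2.COLOR_RGB2HSV)
for s,ce,_ in blobs((hs[:,:,0]>135)&(hs[:,:,0]<175)&(hs[:,:,1]>50),300): print("purple",s,ce,ray(c,ce,.09))
c=imaging.camera("side"); print("turq foot",ray(c,(212,197),0),"top",ray(c,(208,128),.189))
E
```

```text
clock: 7.6
position: [0.4073, 0.2412, 0.2359]
ee_rot: [0.706, 0.708, 0.0, -0.0]
ft_force: [0.2, 1.5, -0.4]
grip_width: 0.999
grasp_force: 0.0
clock: 7.85
position: [0.4058, 0.2391, 0.2361]
ee_rot: [0.707, 0.708, 0.0, 0.0]
ft_force: [0.2, -0.6, -0.4]
grip_width: 1.001
grasp_force: 0.0
[0.40639901 0.23844884 0.23595568]
purple [ 258   75   45   48 1685] [279.9727003   98.57922849] [0.40692016 0.31706285]
turq foot [0.33687464 0.37265778] top [0.34354987 0.35746719]
```

View pics/w5.png

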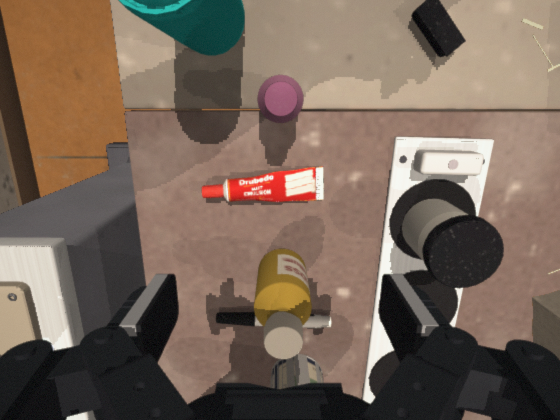

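Purple cap is at (280,98), world about (.407,.311). The turquoise decoy is close by at upper left, so I turn the gripper 45° to keep its body clear of it.

```bash
python3 -m crank '[[0.04,0,0,-0.11],[0.08,0,0,-0.23],[0.12,0,0,-0.35],[0.17,0.001,0,-0.47],[0.181,0.001,0,-0.58]]' 0.5; python3 -m crank '[[0,0,0,-0.1],[0,0,0,-0.17],[0,0,0,-0.17]]'
python3 - <<'E'
from h import *
from scipy.spatial.transform import Rotation as R
o=readout.get_obs(); M=R.from_quat(o["ee_rot"]).as_matrix(); print(o["position"],M.round(3))
d=np.array([.407,.311,.236])-o["position"]; print("rows",(M.T@d/.4).round(4))
c=imaging.camera("scene"); cv2.imwrite("pics/c1.png",cv2.resize(c["color"][40:260,80:320,::-1],None,fx=2,fy=2))
E
```

```text
clock: 8.37
position: [0.4066, 0.3131, 0.2355]
ee_rot: [0.46, 0.888, 0.0, -0.001]
ft_force: [-0.5, -0.1, -0.7]
grip_width: 0.744
grasp_force: 0.0
clock: 8.62
position: [0.4072, 0.3104, 0.2355]
ee_rot: [0.382, 0.924, -0.0, -0.0]
ft_force: [-0.6, -0.3, 0.4]
grip_width: 0.75
grasp_force: 0.0
[0.40717047 0.31038482 0.23545644] [[-0.708  0.706 -0.001]
 [ 0.706  0.708 -0.   ]
 [ 0.    -0.001 -1.   ]]
rows [ 0.0014  0.0008 -0.0014]
```

View pics/c1.png

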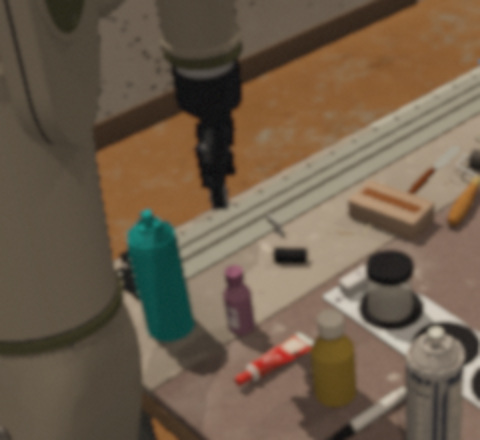

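The turquoise can is clear of the gripper, and the jar stands properly on its stand. Descending to the purple bottle.

```bash
python3 -m crank '[[0,0,0.09,0],[0,0,0.19,0],[0,0,0.29,0],[0,0,0.38,0],[0,0,0.424,0]]'; python3 -m crank '[[0,0,0,0],[0,0,0,0],[0,0,0,0],[0,0,0,0],[0,0,0,0]]' -1 30; python3 -m crank '[[0,0,0,0],[0,0,0,0],[0,0,0,0],[0,0,0,0],[0,0,0,0]]'
```

```text
clock: 9.08
position: [0.4049, 0.3088, 0.0619]
ee_rot: [0.385, 0.923, -0.002, -0.001]
ft_force: [-0.2, -1.0, -0.1]
grip_width: 0.751
grasp_force: 0.0
clock: 9.5
position: [0.4071, 0.3114, 0.0679]
ee_rot: [0.383, 0.924, 0.001, 0.001]
ft_force: [-0.5, -0.3, -0.6]
grip_width: 0.435
grasp_force: 31.1
clock: 9.92
position: [0.4065, 0.311, 0.0668]
ee_rot: [0.383, 0.924, 0.0, 0.0]
ft_force: [-0.4, -0.9, 5.3]
grip_width: 0.44
grasp_force: 31.7
```

```bash
python3 -m crank '[[0,0,-0.08,0],[0,0,-0.18,0],[0,0,-0.28,0.1],[0,0,-0.38,0.2],[0,0,-0.435,0.3]]'; python3 -m crank '[[0,0,0,0.11],[0,0,0,0.22],[0,0,0,0.33],[0,0,0,0.45],[0,0,0,0.45]]'; python3 -m crank '[[0,0.08,0,0],[-0.1,0.16,0,0],[-0.2,0.24,0,0],[-0.3,0.32,0,0],[-0.38,0.4,0,0]]'; python3 -m crank '[[-0.1,0,0,0],[-0.18,0,0,0],[-0.18,0,0,0],[-0.18,0,0,0]]'
python3 - <<'E'
from h import *
from scipy.spatial.transform import Rotation as R
o=readout.get_obs(); M=R.from_quat(o["ee_rot"]).as_matrix(); print(o["position"],M[0].round(3))
d=np.array([.5675,.0855,.080])-o["position"]; print("rows",(M.T@d/.4).round(4))
E
```

```text
clock: 10.33
position: [0.4068, 0.3116, 0.2449]
ee_rot: [0.525, 0.851, 0.002, 0.001]
ft_force: [-0.3, 1.0, -0.1]
grip_width: 0.434
grasp_force: 31.2
clock: 10.75
position: [0.406, 0.3107, 0.2401]
ee_rot: [0.709, 0.705, -0.0, 0.0]
ft_force: [-0.8, 0.1, -0.4]
grip_width: 0.438
grasp_force: 31.2
clock: 11.17
position: [0.5452, 0.1806, 0.2402]
ee_rot: [0.705, 0.709, -0.0, 0.0]
ft_force: [1.2, 0.5, 0.1]
grip_width: 0.435
grasp_force: 31.2
clock: 11.5
position: [0.5446, 0.1083, 0.2401]
ee_rot: [0.707, 0.707, -0.0, 0.0]
ft_force: [-0.3, 1.0, -0.2]
grip_width: 0.438
grasp_force: 31.2
[0.5446467  0.10825074 0.24014393] [ 0.  1. -0.]
rows [-0.0567  0.0572  0.4004]
```

Check with the side camera while hovering low.

```bash
python3 -m crank '[[-0.03,0.03,0,0],[-0.057,0.057,0.08,0],[-0.057,0.057,0.18,0],[-0.057,0.057,0.28,0],[-0.057,0.057,0.36,0]]'; python3 -m crank '[[0,0,0.03,0],[0,0,0.04,0],[0,0,0.045,0],[0,0,0.047,0],[0,0,0.047,0]]'
python3 - <<'E'
from h import *
c=imaging.camera("side"); cv2.imwrite("pics/s3.png",cv2.resize(c["color"][150:350,160:400,::-1],None,fx=2,fy=2))
E
```

```text
clock: 11.92
position: [0.5661, 0.0892, 0.0935]
ee_rot: [0.705, 0.709, -0.0, -0.001]
ft_force: [0.4, -0.5, -0.9]
grip_width: 0.436
grasp_force: 31.2
clock: 12.33
position: [0.5685, 0.0883, 0.0795]
ee_rot: [0.707, 0.707, 0.001, 0.001]
ft_force: [-0.1, -0.1, -1.1]
grip_width: 0.443
grasp_force: 31.2
```

View pics/s3.png

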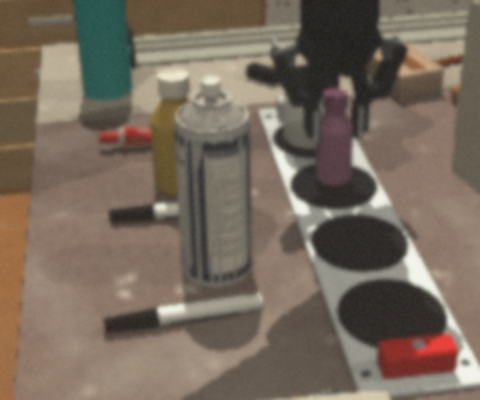

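Purple is over stand c (334,186), maybe 3–4 mm too far in +y. Nudge, lower and release.

```bash
python3 -m crank '[[-0.009,0,0,0],[-0.009,0,0.003,0],[-0.009,0,0.006,0],[-0.009,0,0.009,0],[-0.009,0,0.009,0]]';python3 -m crank '[[0,0,0,0],[0,0,0,0],[0,0,0,0],[0,0,0,0],[0,0,0,0]]' 0.5; python3 -m crank '[[0,0,-0.05,0],[0,0,-0.15,0],[0,0,-0.25,0],[0,0,-0.33,0],[0,0,-0.41,0]]' 1; python3 -m crank '[[-0.04,-0.09,0,0],[-0.04,-0.19,0,0],[-0.04,-0.29,0,0],[-0.04,-0.39,0,0],[-0.04,-0.39,0,0]]'
python3 - <<'E'
from h import *
print(readout.get_obs()["position"]); c=imaging.camera("wrist"); cv2.imwrite("pics/w6.png",c["color"][:,:,::-1])
hs=cv2.cvtColor(c["color"],cv2.COLOR_RGB2HSV); darks(c)
for s,ce,_ in blobs((hs[:,:,0]>135)&(hs[:,:,0]<175)&(hs[:,:,1]>50),200): print("purple",s,ce,ray(c,ce,.1))
E
```

```text
clock: 12.8
position: [0.5682, 0.0838, 0.0756]
ee_rot: [0.707, 0.707, 0.001, 0.001]
ft_force: [-2.7, -1.6, 12.3]
grip_width: 0.437
grasp_force: 31.7
clock: 13.22
position: [0.5671, 0.0841, 0.0737]
ee_rot: [0.707, 0.707, -0.0, -0.0]
ft_force: [-0.0, 0.9, -0.6]
grip_width: 0.75
grasp_force: 0.0
clock: 13.63
position: [0.5671, 0.0842, 0.24]
ee_rot: [0.707, 0.707, 0.0, 0.0]
ft_force: [0.6, 0.2, -0.6]
grip_width: 1.003
grasp_force: 0.0
clock: 14.05
position: [0.4053, 0.0679, 0.2373]
ee_rot: [0.707, 0.707, -0.001, -0.0]
ft_force: [2.2, 0.5, 0.2]
grip_width: 1.004
grasp_force: 0.0
[0.40534686 0.06786742 0.23731829]
dark [ 395  113   88   89 3926] px [430.9 153. ] z.009 [0.5591 0.0935] z.077 [0.5297 0.1033]
purple [ 422  141   93   55 2920] [470.7260274  171.42431507] [0.55205742 0.09261619]
```

View pics/w6.png

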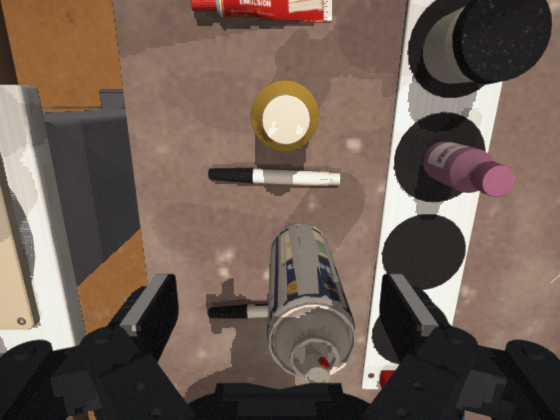

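Purple stands on c (440,157); the yellow cap is at (286,119), directly ahead.

```bash
python3 -m crank '[[0.08,0.014,0,0],[0.153,0.014,0,0],[0.153,0.014,0,0],[0.153,0.014,0.04,0],[0.153,0.014,0.1,0]]' 1 40; python3 -m crank '[[0,0,0.08,0],[0,0,0.16,0],[0,0,0.24,0],[0,0,0.278,0],[0,0,0.278,0]]'; python3 -m crank '[[0,0,0,0],[0,0,0,0],[0,0,0,0],[0,0,0,0],[0,0,0,0]]' -1; python3 -m crank '[[0,0,0,0],[0,0,0,0],[0,0,0,0],[0,0,0,0],[0,0,0,0]]'
```

```text
clock: 14.52
position: [0.4189, 0.1305, 0.1992]
ee_rot: [0.707, 0.707, 0.002, 0.001]
ft_force: [0.7, -0.3, 0.1]
grip_width: 1.0
grasp_force: 0.0
clock: 14.93
position: [0.4153, 0.1287, 0.0833]
ee_rot: [0.707, 0.707, -0.003, -0.001]
ft_force: [-0.3, -0.1, 0.5]
grip_width: 1.003
grasp_force: 0.0
clock: 15.35
position: [0.4179, 0.1298, 0.0883]
ee_rot: [0.707, 0.707, 0.001, 0.001]
ft_force: [-1.9, -0.3, 7.3]
grip_width: 0.64
grasp_force: 40.5
clock: 15.77
position: [0.4178, 0.1298, 0.0883]
ee_rot: [0.707, 0.707, 0.001, 0.001]
ft_force: [-1.6, -0.2, 6.3]
grip_width: 0.642
grasp_force: 40.5
```

```bash
python3 -m crank '[[0,0,-0.08,0],[0,0,-0.16,0],[0,0,-0.26,0],[0,0,-0.36,0],[0,0.04,-0.4,0]]'; python3 -m crank '[[0,0.07,0,0],[-0.06,0.15,0,0],[-0.13,0.23,0,0],[-0.2,0.3,0,0],[-0.28,0.33,0,0]]'; python3 -m crank '[[-0.06,0,0,0],[-0.093,0,0,0],[-0.093,0,0,0],[-0.093,0,0,0]]'
python3 - <<'E'
from h import *
o=readout.get_obs(); d=np.array([.565,-.020,.101])-o["position"]; print(o["position"],"rows",(d/.4)[[1,0,2]].round(4))
E
```

```text
clock: 16.18
position: [0.4333, 0.1303, 0.2533]
ee_rot: [0.707, 0.707, 0.004, 0.002]
ft_force: [3.0, 1.5, -0.5]
grip_width: 0.643
grasp_force: 42.3
clock: 16.6
position: [0.5675, 0.0164, 0.2472]
ee_rot: [0.707, 0.707, 0.001, 0.001]
ft_force: [-0.8, 0.6, -1.4]
grip_width: 0.637
grasp_force: 42.2
clock: 16.93
position: [0.5647, -0.0195, 0.2473]
ee_rot: [0.707, 0.707, 0.001, 0.0]
ft_force: [-0.6, 0.8, -1.5]
grip_width: 0.639
grasp_force: 42.2
[ 0.56473999 -0.01954196  0.24730637] rows [-0.0011  0.0007 -0.3658]
```

```bash
python3 -m crank '[[0,0,0.08,0],[0,0,0.16,0],[0,0,0.24,0],[0,0,0.31,0],[0,0,0.36,0]]'; python3 -m crank '[[0,0,0.006,0],[0,0,0.01,0],[0,0,0.014,0],[0,0,0.016,0],[0,0,0.016,0]]'
python3 - <<'E'
from h import *
c=imaging.camera("side"); cv2.imwrite("pics/s4.png",cv2.resize(c["color"][150:350,160:400,::-1],None,fx=2,fy=2)); print(readout.get_obs()["ft_force"])
E
```

```text
clock: 17.35
position: [0.5636, -0.0173, 0.1006]
ee_rot: [0.706, 0.708, -0.0, -0.001]
ft_force: [-0.9, -0.3, -1.3]
grip_width: 0.638
grasp_force: 42.3
clock: 17.77
position: [0.5656, -0.0195, 0.0976]
ee_rot: [0.707, 0.707, 0.001, 0.001]
ft_force: [-0.2, 0.9, -1.2]
grip_width: 0.634
grasp_force: 41.5
[-0.41363862 -0.31729408 -1.21883337]
```

View pics/s4.png

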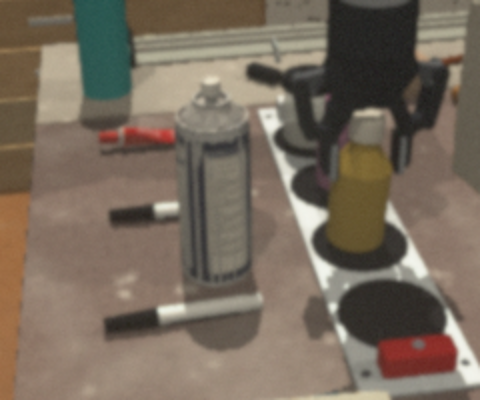

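Yellow is centred over stand b (360,243). Lower, release, and go to the can.

```bash
python3 -m crank '[[0,0,0.004,0],[0,0,0.006,0],[0,0,0.006,0]]';python3 -m crank '[[0,0,0,0],[0,0,0,0],[0,0,0,0],[0,0,0,0],[0,0,0,0]]' 1; python3 -m crank '[[0,0,-0.06,0],[0,0,-0.16,0],[0,0,-0.26,0],[0,0,-0.36,0],[0,0,-0.46,0]]'; python3 -m crank '[[0,0,-0.04,0],[-0.05,-0.06,-0.04,0],[-0.1,-0.14,-0.04,0],[-0.15,-0.22,-0.04,0],[-0.17,-0.3,-0.04,0]]'; python3 -m crank '[[0,-0.045,0,0],[0,-0.045,0,0],[0,-0.045,0,0]]'
python3 - <<'E'
from h import *
print(readout.get_obs()["position"]); c=imaging.camera("wrist"); cv2.imwrite("pics/w7.png",c["color"][:,:,::-1]); darks(c)
E
```

```text
clock: 18.07
position: [0.5657, -0.0198, 0.0964]
ee_rot: [0.707, 0.707, 0.001, 0.001]
ft_force: [-6.0, 0.1, 17.3]
grip_width: 0.634
grasp_force: 43.5
clock: 18.48
position: [0.5649, -0.0199, 0.0939]
ee_rot: [0.707, 0.707, 0.0, 0.0]
ft_force: [1.1, 0.6, 0.6]
grip_width: 0.995
grasp_force: 0.0
clock: 18.9
position: [0.5644, -0.0199, 0.2799]
ee_rot: [0.707, 0.707, 0.0, 0.0]
ft_force: [0.8, -0.4, -0.3]
grip_width: 1.0
grasp_force: 0.0
clock: 19.32
position: [0.4432, -0.0904, 0.2936]
ee_rot: [0.708, 0.706, -0.0, 0.0]
ft_force: [-0.5, -0.6, 0.1]
grip_width: 0.999
grasp_force: 0.0
clock: 19.57
position: [0.4266, -0.088, 0.2944]
ee_rot: [0.707, 0.707, 0.001, 0.001]
ft_force: [0.6, 0.2, -0.2]
grip_width: 1.001
grasp_force: 0.0
[ 0.42658564 -0.08799846  0.29437376]
dark [ 362   63   65   83 1883] px [387.  102.8] z.009 [ 0.5494 -0.0142] z.077 [ 0.5292 -0.0137]
dark [ 353  159   74   71 4066] px [389.6 194. ] z.009 [ 0.5624 -0.1205] z.077 [ 0.54   -0.1025]
```

View pics/w7.png

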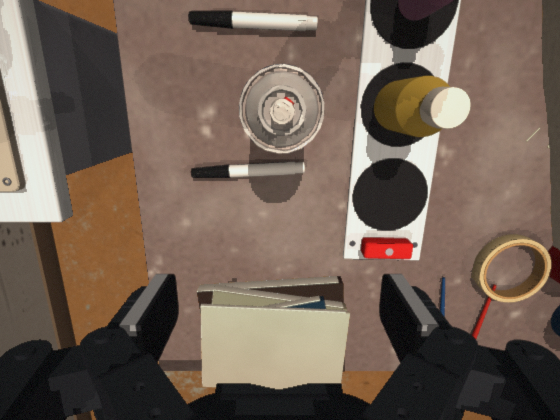

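Yellow sits centred on stand b. The can is at (282,109); stand a beside red is at (390,194).

```bash
python3 -m crank '[[0.08,0.006,0,0],[0.172,0.006,0,0],[0.172,0.006,0,0],[0.172,0.006,0.04,0],[0.172,0.006,0.1,0]]' 1 50; python3 -m crank '[[0,0,0.08,0],[0,0,0.16,0],[0,0,0.24,0],[0,0,0.283,0],[0,0,0.283,0]]'; python3 -m crank '[[0,0,0,0],[0,0,0,0],[0,0,0,0],[0,0,0,0],[0,0,0,0]]' -1; python3 -m crank '[[0,0,0,0],[0,0,0,0],[0,0,0,0],[0,0,0,0],[0,0,0,0]]'
```

```text
clock: 20.03
position: [0.4313, -0.0179, 0.255]
ee_rot: [0.706, 0.708, 0.001, 0.001]
ft_force: [0.9, -0.3, -0.4]
grip_width: 0.996
grasp_force: 0.0
clock: 20.45
position: [0.4275, -0.0186, 0.1368]
ee_rot: [0.707, 0.708, -0.002, -0.002]
ft_force: [-1.2, -0.6, -0.1]
grip_width: 1.0
grasp_force: 0.0
clock: 20.87
position: [0.4306, -0.0189, 0.1425]
ee_rot: [0.707, 0.707, 0.001, 0.001]
ft_force: [-2.0, 0.3, 6.8]
grip_width: 0.727
grasp_force: 55.5
clock: 21.28
position: [0.4306, -0.0189, 0.1425]
ee_rot: [0.707, 0.707, 0.001, 0.001]
ft_force: [-1.3, 1.3, 6.2]
grip_width: 0.728
grasp_force: 55.4
```

```bash
python3 -m crank '[[0,0,-0.03,0],[0,0,-0.08,0],[0,0,-0.13,0],[0,0,-0.15,0],[0,0,-0.15,0]]'; python3 -m crank '[[-0.07,0,0,0],[-0.14,0,0,0],[-0.21,0.06,0,0],[-0.263,0.13,0,0],[-0.263,0.2,0,0]]'; python3 -m crank '[[0,0.06,0,0],[0,0.12,0,0],[0,0.127,0,0],[0,0.127,0,0],[0,0.127,0,0]]'
python3 - <<'E'
from h import *
o=readout.get_obs(); d=np.array([.5625,-.1235,.156])-o["position"]; print(o["position"],"rows",(d/.4)[[1,0,2]].round(4))
E
```

```text
clock: 21.7
position: [0.4306, -0.019, 0.2029]
ee_rot: [0.707, 0.707, 0.002, 0.002]
ft_force: [-0.5, -1.2, -2.8]
grip_width: 0.728
grasp_force: 55.5
clock: 22.12
position: [0.5092, -0.1298, 0.1997]
ee_rot: [0.709, 0.705, -0.001, 0.001]
ft_force: [-0.2, -1.3, -1.6]
grip_width: 0.725
grasp_force: 55.6
clock: 22.53
position: [0.5592, -0.1243, 0.1995]
ee_rot: [0.707, 0.707, -0.001, -0.001]
ft_force: [-0.5, -0.7, -2.2]
grip_width: 0.726
grasp_force: 55.9
[ 0.55919756 -0.12427228  0.1995456 ] rows [ 0.0019  0.0083 -0.1089]
```

```bash
python3 -m crank '[[0.002,0.008,0.03,0],[0.002,0.008,0.07,0],[0.002,0.008,0.1,0],[0.002,0.008,0.112,0],[0.002,0.008,0.112,0]]'
python3 - <<'E'
from h import *
c=imaging.camera("side"); cv2.imwrite("pics/s5.png",cv2.resize(c["color"][150:350,200:440,::-1],None,fx=2,fy=2)); print(readout.get_obs()["ft_force"])
E
```

```text
clock: 22.95
position: [0.562, -0.1233, 0.1542]
ee_rot: [0.707, 0.707, -0.001, -0.001]
ft_force: [0.4, -0.6, -2.1]
grip_width: 0.727
grasp_force: 55.8
[ 0.37891852  0.9099941  -2.0136183 ]
```

View pics/s5.png

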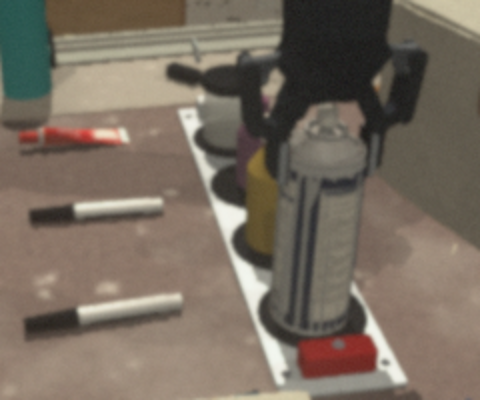

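The can is centred over the stand at (313,312). Lower to contact, release and withdraw straight up.

```bash
python3 -m crank '[[0,0,0.003,0],[0,0,0.006,0],[0,0,0.008,0],[0,0,0.008,0]]';python3 -m crank '[[0,0,0,0],[0,0,0,0],[0,0,0,0],[0,0,0,0],[0,0,0,0]]' 1; python3 -m crank '[[0,0,-0.04,0],[0,0,-0.1,0],[0,0,-0.2,0],[0,0,-0.3,0],[0,0,-0.38,0]]';python3 -m crank '[[0,0,0,0],[0,0,0,0],[0,0,0,0]]'
python3 - <<'E'
from h import *
c=imaging.camera("side"); a=c["color"][150:350,200:440,::-1]; c=imaging.camera("scene"); b=c["color"][130:330,220:460,::-1]
cv2.imwrite("pics/f.png",cv2.resize(np.hstack([a,b]),None,fx=1.6,fy=1.6))
E
```

```text
clock: 23.33
position: [0.5634, -0.1235, 0.153]
ee_rot: [0.707, 0.707, 0.0, 0.0]
ft_force: [0.2, 0.4, -1.9]
grip_width: 0.724
grasp_force: 55.8
clock: 23.75
position: [0.5634, -0.1234, 0.1529]
ee_rot: [0.707, 0.707, 0.0, 0.0]
ft_force: [0.0, 0.4, 0.5]
grip_width: 1.001
grasp_force: 0.0
clock: 24.17
position: [0.5633, -0.1235, 0.3079]
ee_rot: [0.707, 0.707, 0.001, 0.001]
ft_force: [0.5, -0.8, -0.1]
grip_width: 1.002
grasp_force: 0.0
clock: 24.42
position: [0.5631, -0.1234, 0.3043]
ee_rot: [0.707, 0.707, -0.0, -0.0]
ft_force: [0.1, -0.4, 0.0]
grip_width: 1.003
grasp_force: 0.0
```

View pics/f.png

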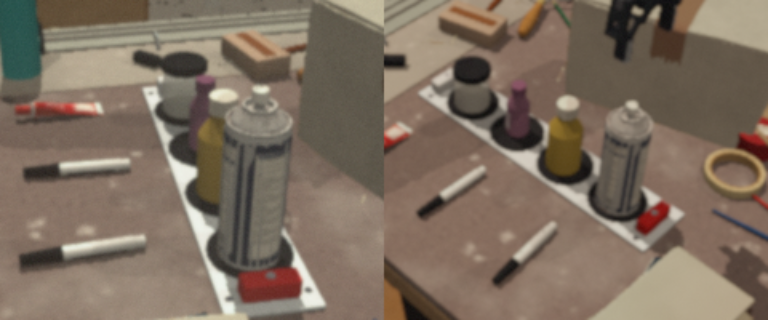

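All four stand upright and centred on their stands in the right order (can beside red, then yellow, purple, and the jar beside white), and the gripper is clear.

```bash
python3 -c "
from workcell import manip
print(manip.hand_in())"
```

```text
the job is handed in; nothing more can be done
None
```

I handed the job in: all four containers are on the rail in height order, with the aerosol can beside the red block, then the yellow bottle, the purple bottle and the white jar beside the white block. In the last pictures they stood upright and centred with the gripper clear, after about 24 s of the 120 s, but the hand-in returned no verdict.

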